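Unload a flagged culture bottle through the top half of the incubator's split door

TASK

The bottle with the red cap in the bench incubator has been flagged. Unlatch the top half of the split door and swing it open to about a right angle, leaving the bottom half latched shut; then take out the red-capped bottle and set it down upright in the empty bay of the blue tray, without dropping it. Leave the top half open, and do not disturb the other bottle in the incubator or anything else on the bench.

Things in the scene. Friction and masses are not known exactly. Their poses are not given: they have to be found in the camera images.
- incubator: black bench incubator, fixed, 310 wide (y), 220 deep (x), 370 mm high. Origin: centre of its underside; -x points out of the door front, z up. Split door, front face at x = -128: bottom leaf height 8 to 156, top leaf 159 to 302 mm, each 270 wide, 18 thick, hinged at the -y side (y = -150); jamb with steel keepers at the +y side. Side walls' inner faces: y = -143, +125
- cells (a point): on the incubator, midway between the two grey bottle cells (75 mm apart along incubator y), 175 mm high, level with the bottles' bases. Bottles lean 40 degrees, cap towards the door; cell walls embrace their lower 60 mm with about 3 mm play, so they leave along their own axis. Compartment floor at height 155 mm
- housing_edge (a point): middle of the lower front edge of the fixed housing above the cells (height 300 to 370 mm, from 50 mm behind the door opening backwards): bottles cannot be taken from straight above
- top_leaf (a joint): hinge of the top leaf, rad: 0 shut, grows as the free edge swings out of the front (anticlockwise from above), stop 1.65. About 1 N at the grip; stays where left; held until the top latch is drawn. Along its upper edge a clear flange 8 mm thick, 66 mm deep from the front face, reaches inwards over the opening and swings with the leaf
- top_hinge (a point): point on the vertical hinge axis of the top leaf, at the leaf's front face and mid-height
- top_latch (a joint): sliding latch of the top leaf, m: 0 shot into the keeper, 0.035 fully drawn; it slides along the leaf towards the hinge (incubator -y when shut) against about 2 N and stays where left. The tongue is clear of the keeper from about 0.025
- top_grip (a point): middle of the white upright grip bar of the top latch, also the pull of the top leaf: round bar 18 mm diameter, 108 mm long, vertical, axis 50 mm in front of the leaf, on two 12 mm stalks 40 mm above and below this point. Gap between bar and latch plate 30 mm. Shut, it is 215 mm along the leaf from the hinge axis
- bottom_leaf (a joint): hinge of the bottom leaf, rad: 0 shut, positive open. Must stay shut
- bottom_latch (a joint): sliding latch of the bottom leaf (same form as the top one, with its grip 148 mm lower), m: 0 shot, 0.035 drawn. Must stay shot
- flagged: glass culture bottle with a red cap (the one to take out): body 40 mm diameter to height 78, shoulder, cap 30 mm diameter from height 98 to 125, total length 125 mm, 120 g. Origin: centre of its base; z axis along the bottle towards the cap. It starts in one of the two incubator cells, leaning 40 degrees
- neighbour: glass culture bottle with a green cap (stays in the other incubator cell): body 40 mm diameter to height 78, shoulder, cap 30 mm diameter from height 98 to 125, total length 125 mm, 120 g. Origin: centre of its base; z axis along the bottle towards the cap. 
- tray: blue tray with two bays, fixed, 110 mm (x) by 200 mm (y), walls 45 mm high and 5 mm thick, floor 5 mm, a divider across its middle (y = 0). Origin: centre of its underside
- tray_bay (a point): centre of the floor of the empty bay (100 mm by about 92 mm inside), 5 mm above the table
- tray_bottle: glass culture bottle with a green cap (stays in the tray's other bay, 100 mm from the centre of the empty one): body 40 mm diameter to height 78, shoulder, cap 30 mm diameter from height 98 to 125, total length 125 mm, 120 g. Origin: centre of its base; z axis along the bottle towards the cap. 
- tip_box: orange box with clear lid, 86 by 120 by 62 mm high, loose bystander. Origin under its centre
- spray: tall bottle with blue cap, 72 mm diameter, 200 mm high, loose bystander. Origin under its centre
- reagent: jar with red lid, 80 mm diameter, 140 mm high, loose bystander. Origin under its centre
- dishes: stack of culture dishes, 90 mm diameter, 60 mm high, loose bystander. Origin under its centre
- beaker: white beaker, 72 mm diameter, 100 mm high, loose bystander. Origin under its centre
Mind the look-alikes: they are no part of the job. Of the things that look like the tray, the larger one is meant.

How it is judged:
By the outcome, as a careful person would: the job done as asked, in the order asked, and still so for the second after the job is handed in, with the robot touching nothing.
It also fails if it takes over 64 s, if anything falls off the work surface, if the arm or the gripper's body presses on something with over 40 N, if the wrist force passes 120 N, or if a joint passes its speed limit or range.

ROBOT

A 6-joint arm with a two-finger parallel gripper is mounted at the origin on the work surface. World frame = base frame: x ahead of the robot, y to its left, z up, the work surface at z = 0. Lengths are in mm, angles in rad, forces in N, time in s.
With the tool pointing down it reaches from about 275 to 1000 mm from the base axis. Payload 8.4 kg.
Tool frame: the origin (TCP) lies between the finger pads; the fingertips stand 17 mm ahead of it and the grasp point (between the pads) lies 2 mm behind it (r.tcp_to_tips is the distance from the TCP to the fingertips, in mm); z points along the fingers, y is the line along which they close (so a half turn about z gives the same grasp; the last joint's range is limited). The gripper opens to 85 mm and grips with 20 to 120 N. Pads are 22 mm wide; open, the fingers measure 114 mm over their backs; the gripper's body (76 mm by 85 mm) begins 54 mm behind the grasp point. The pads swing forward as they close: fully open they stand 13 mm farther back than shut.
Start: joints at [1.275, 0.353, 1.633, -0, 1.155, -0.002], TCP at [180.993, 598.222, 248.281] pointing down, gripper open.
Joint ranges: [-2.63, 2.63], [-0.92, 2.1], [0.06, 2.66], [-1.3, 4.44], [0, 2.69], [-3.02, 3.02]. Speed limits (rad/s): [2.22, 2.22, 2.79, 3.14, 3.14, 3.14].

INTERFACE

Orientations are given as [roll, pitch, yaw] about the fixed x, y, z axes, in that order (R = Rz(yaw) Ry(pitch) Rx(roll)).
In Python, from rig import r gives the robot as it stands. The module is installed in compiled form; this text tells all that it offers.
- The arm moves only by the tool apply_moves, never from a script. Its argument "series" is text: rows parted by semicolons, each of 7 numbers parted by spaces: the shift along the tool's x, y, z in cm, then the turn, a rotation vector about the tool's x, y, z in rad, then the gripper's target within -1 to 1 (shut at 1, half-way at 0, fully open at -1). In form: tx ty tz rx ry rz fingers; .... A call has exactly 10 rows; each row shifts and turns the commanded pose from where the row before left it, along the tool's axes as they then stand; what a row does not reach is not made up. A row lasts 1/12 s, in which the tool goes at most 41.7 mm and 7.16 degrees, less where a joint would pass 70% of its speed; a pose out of reach is approached as far as the arm can. A call with a gripper value outside its range is refused whole. The fingers move at their own pace and stop on an object; "squeeze" is the grip in N (left out, the last holds). Time passes only in rows, so rows that do not move let the fingers close, or fill a call up. It gives the time, the measured TCP pose, the force and the opening at its end, in the units of the state.
- r.sense(): the state, without advancing time (a new reading comes with each control period).
- r.grab_frame(name): name is "scene" or "top" or "wrist"; returns the picture (400x640x3 uint8, blue, green, red); there is no depth.
- r.camera_info(name): a dict with "K" (3x3 intrinsics, pixels), "extrinsics" (4x4, takes a point from camera to world coordinates). Camera axes: x right, y down, z forward; pixel columns grow to the right and rows downward; lengths in mm; the calibration is good to about 2 mm. The wrist camera is an equidistant fisheye: a pixel r from the principal point sees the ray r / f radians off the axis. A picture is of the moment at which its call begins: read the wrist's pose just before it. camera_info takes no time and is no camera call; for the wrist camera it gives the pose at the moment of the call.
- r.sign_off(): hands the job in, once; it reports no verdict.
The state is a dict: "clock": time; "qpos": joint angles; "qvel": joint speeds; "joint_efforts": joint torques, N m; "eef_pos": TCP position; "tcp_rot": TCP orientation; "contact_force": force on the tool from outside, world axes, zero at the start; "wrist_torque": the same for the moment, N m; "opening": opening from 0.0 (shut) to 1.0 (fully open).
Only numpy, scipy, OpenCV 4.12 (cv2) and the standard library are available. Lean on these libraries where they do the work, as an engineer would, in place of code of your own. Each camera call takes 0.05 s, during which the arm holds its last target. There are 200 camera calls.

## Working session

There is one attempt and no reset: what is moved stays moved. The work goes in short steps, Python scripts to look and compute and a tool call to move; the robot and the scene stay as the last step left them, time stands still between calls to the robot, and variables do not carry over. Pictures are saved under pics/ and viewed, on a budget of 10 in all, crops included, one or two more only if the job needs it, and the job is handed in when it is done.

Besides the shell and the picture viewer there is one more tool, called after ">>>" as name(argument=value, ...), one argument or row to a line, values as JSON. apply_moves: Moves the arm, as the interface text tells. Its arguments: {"type":"object","properties":{"series":{"type":"string"},"squeeze":{"type":"number"}},"required":["series"]}

```bash
mkdir -p pics; python3 - <<'E'
from rig import r
import cv2,numpy as np
print(r.sense())
a=r.grab_frame("scene");b=r.grab_frame("top")
cv2.imwrite("pics/scene0.png",a);cv2.imwrite("pics/top0.png",b)
for n in("scene","top","wrist"):
    c=r.camera_info(n);print(n,np.round(c["K"],2).tolist(),np.round(c["extrinsics"],4).tolist(), {k:v for k,v in c.items() if k not in("K","extrinsics")})
E
```

```text
{'clock': 0.0, 'qpos': array([ 1.27462572e+00,  3.53662257e-01,  1.63412605e+00,  8.80807488e-06,
        1.15520230e+00, -2.42784120e-03]), 'qvel': array([ 0.00117701,  0.00060697,  0.00140191,  0.00102776, -0.00111927,
        0.00012564]), 'joint_efforts': array([ 1.23725491e-03, -6.05259919e+01, -3.42065692e+01,  8.45059412e-05,
        9.47689667e-03, -5.19915950e-07]), 'eef_pos': array([180.84345327, 597.79532672, 247.55631474]), 'tcp_rot': array([-3.14019473e+00, -1.14472860e-05,  2.84784631e+00]), 'contact_force': array([-0.31241693,  0.09110502, -0.61717231]), 'wrist_torque': array([-0.00671036,  0.025561  ,  0.03087432]), 'opening': 0.9966888849363716}
scene [[486.79, 0.0, 320.75], [0.0, 486.79, 199.51], [0.0, 0.0, 1.0]] [[-0.0637, 0.9439, -0.324, 951.605], [0.9979, 0.0577, -0.0282, -4.4544], [-0.0079, -0.3251, -0.9456, 1490.8182], [0.0, 0.0, 0.0, 1.0]] {}
top [[436.13, 0.0, 319.52], [0.0, 436.13, 201.62], [0.0, 0.0, 1.0]] [[0.0095, -0.9862, 0.1651, 316.0797], [-0.9997, -0.0057, 0.0232, -52.3269], [-0.0219, -0.1652, -0.986, 1477.7241], [0.0, 0.0, 0.0, 1.0]] {}
wrist [[309.71, 0.0, 318.65], [0.0, 309.71, 204.8], [0.0, 0.0, 1.0]] [[0.2895, 0.9151, 0.2805, 109.784], [0.9572, -0.2767, -0.0854, 620.4069], [-0.0006, 0.2932, -0.956, 373.3964], [0.0, 0.0, 0.0, 1.0]] {}
```

View pics/scene0.png

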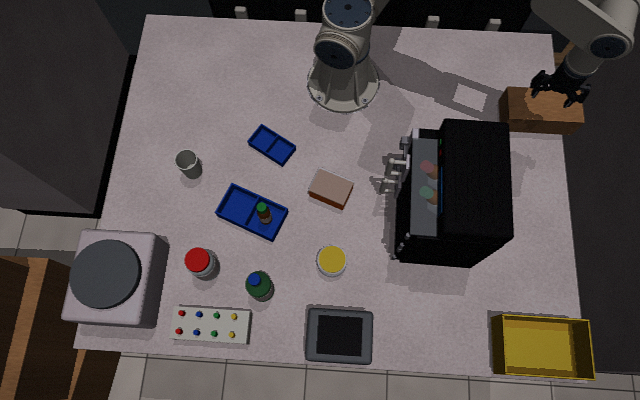

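View pics/top0.png

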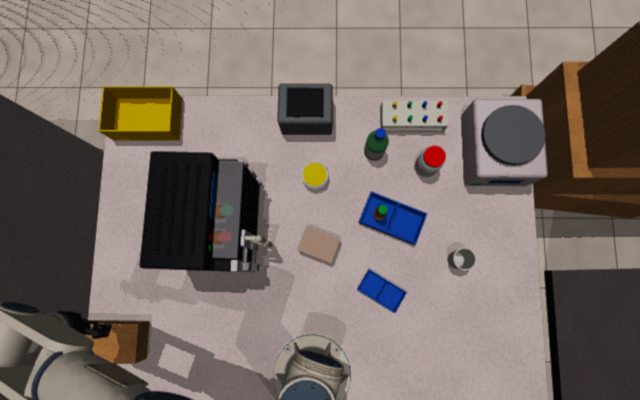

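Top view: incubator at (140–265, 150–270), its door facing world −y, with grips near (255,240). The red cap is at about (219,237) on the latch side and the green cap at (224,210). The larger tray is at (393,218), with the occupied bay on the left and the empty one at about (408,223). Next, zoomed crops for the corners.

```bash
python3 - <<'E'
import cv2,numpy as np
a=cv2.imread("pics/scene0.png")[105:275,370:520];b=cv2.imread("pics/top0.png")[140:285,130:280]
f=lambda i:cv2.resize(np.clip(i.astype(float)**.6*8.5,0,255).astype(np.uint8),None,fx=2.66*2/2,fy=2.66,interpolation=cv2.INTER_CUBIC)
f=lambda i:cv2.resize((255*(i/255.)**.5).astype(np.uint8)[:145,:150] if 0 else (255*(i/255.)**.5).astype(np.uint8),(400,int(400*i.shape[0]/i.shape[1])),interpolation=cv2.INTER_CUBIC)
A,B=f(a),f(b)
h=max(A.shape[0],B.shape[0]);o=np.zeros((h,800,3),np.uint8);o[:A.shape[0],:400]=A;o[:B.shape[0],400:]=B
cv2.imwrite("pics/crop.png",o)
E
```

```text
(no output)
```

View pics/crop.png

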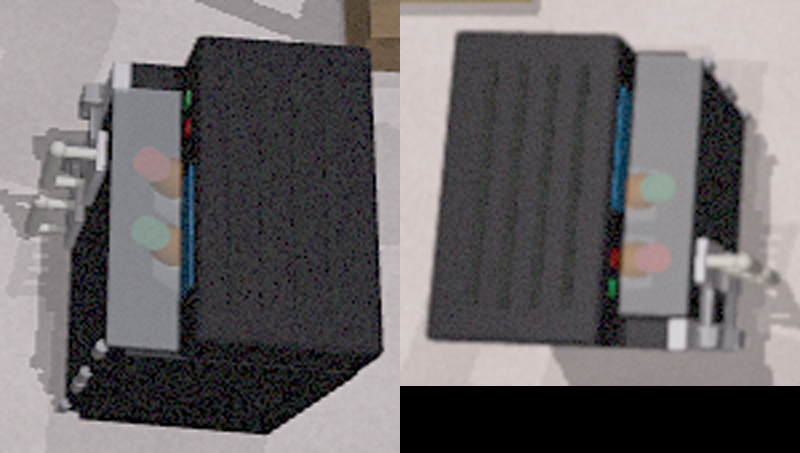

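```bash
cat > h.py <<'E'
import numpy as np,cv2
from rig import r
def cast(name,uv,z):
    c=r.camera_info(name);K,E=np.array(c["K"]),np.array(c["extrinsics"])
    uv=np.atleast_2d(np.array(uv,float))
    d=(np.linalg.inv(K)@np.c_[uv,np.ones(len(uv))].T)
    d=(E[:3,:3]@d).T
    o=E[:3,3]
    return o+d*((z-o[2])/d[:,2])[:,None]
E
python3 - <<'E'
from h import *
np.set_printoptions(suppress=True,precision=1)
T=cast("top",[[151.4,152],[211,153.5],[203.9,268.6],[140.9,266.7]],370)
S=cast("scene",[[508.7,123],[446.1,119.2],[444.3,234.4],[513.6,236.2]],370)
for n,P in(("top",T),("scene",S)):
    print(n,P[:,:2].tolist()); print([np.linalg.norm(P[i]-P[(i+1)%4]).round(1) for i in range(4)], [np.arctan2(*(P[(i+1)%4]-P[i])[1::-1]).round(3) for i in range(4)])
print("grip",cast("top",[(743-400)/2.667+130,262/2.667+140],284.5),cast("scene",[58/2.667+370,150/2.667+105],284.5))
for n in("top","scene"):
    im=cv2.imread(f"pics/{n}0.png");m=((im[...,0]>70)&(im[...,2]<60)&(im[...,0]>1.8*im[...,1])).astype(np.uint8)
    m=cv2.morphologyEx(m,cv2.MORPH_CLOSE,np.ones((5,5)))
    for c in cv2.findContours(m,0,2)[0]:
        if cv2.contourArea(c)>500:
            p=cast(n,c[:,0],45)[:,:2].astype(np.float32);print(n,cv2.minAreaRect(p))
# bystanders, rough
for k,uv,z in(("tipbox",(319,243),62),("dishes",(315,175),60),("beaker",(462,258),100),("reagent",(434,156),140),("spray",(381,133),200),("traybottle",(383,210),125)):
    print(k,cast("top",uv,z)[0][:2])
E
```

```text
top [[632.2218309365322, 420.454813229239], [628.6358925695163, 261.4238958767236], [328.30625548334683, 264.1948405604272], [331.59273289775416, 425.146203915211]]
[np.float64(159.1), np.float64(300.3), np.float64(161.0), np.float64(300.7)] [np.float64(-1.593), np.float64(3.132), np.float64(1.55), np.float64(-0.016)]
scene [[331.05691599305806, 430.14458508573745], [329.6266167090307, 270.42350419317495], [637.0241758257507, 260.15414848924365], [631.3479684836825, 423.370613645802]]
[np.float64(159.7), np.float64(307.6), np.float64(163.3), np.float64(300.4)] [np.float64(-1.58), np.float64(-0.033), np.float64(1.606), np.float64(3.119)]
grip [[413.  142.  284.5]] [[418.  143.3 284.5]]
top ((267.3569641113281, -219.78915405273438), (139.14498901367188, 74.39167022705078), 59.05893325805664)
top ((504.2910461425781, -259.852294921875), (196.91969299316406, 109.50882720947266), 68.33506774902344)
scene ((503.8204040527344, -263.01788330078125), (199.54962158203125, 109.6229248046875), 68.24130249023438)
scene ((270.21990966796875, -222.66146850585938), (140.59999084472656, 76.75962829589844), 58.94907760620117)
tipbox [417.1 -18.6]
dishes [643.3  -3.1]
beaker [ 371.3 -465.4]
reagent [ 687.7 -379.9]
spray [ 742.7 -207.3]
traybottle [ 517.1 -219.2]
```

Housing corners and grip bar agree: incubator at about (481, 320), yaw ≈ 1.556, top grip bar at about (413–417, 142.5). Tray at (504, −262), empty bay at about (485, −308). Moving: up first, then over to the grip.

>>> apply_moves(
  series="0 0 -3.9 0 0 0 -0.3; 0 0 -3.9 0 0 0 -0.3; 0 0 -3.9 0 0 0 -0.3; 0 0 -3.9 0 0 0 -0.3; 0 0 -3.9 0 0 0 -0.3; 0 0 -3.9 0 0 0 -0.3; -2.5 -2.65 0 0 0 0 -0.3; -2.5 -2.65 0 0 0 0 -0.3; -2.5 -2.65 0 0 0 0 -0.3; -2.5 -2.65 0 0 0 0 -0.3",
  squeeze=40,
)

```text
clock: 0.93
eef_pos: [246.2, 466.3, 481.9]
tcp_rot: [-3.141, 0.0, 2.849]
contact_force: [0.5, 0.6, 0.6]
opening: 0.646
```

>>> apply_moves(
  series="-2.5 -2.65 0 0 0 0 -0.3; -2.5 -2.65 0 0 0 0 -0.3; -2.5 -2.65 0 0 0 0 -0.3; -2.5 -2.65 0 0 0 0 -0.3; -2.5 -2.65 0 0 0 0 -0.3; -2.5 -2.65 0 0 0 0 -0.3; -2.5 -2.65 0 0 0 0 -0.3; -2.5 -2.65 0 0 0 0 -0.3; -2.5 -2.65 0 0 0 0 -0.3; -2.5 -2.65 0 0 0 0 -0.3",
)

```text
clock: 1.77
eef_pos: [408.7, 140.0, 482.2]
tcp_rot: [3.142, -0.0, 2.848]
contact_force: [1.3, 0.2, 0.8]
opening: 0.646
```

>>> apply_moves(
  series="0 0 0 0 0 0.12 -0.3; 0 0 0 0 0 0.12 -0.3; 0 0 0 0 0 0.12 -0.3; 0 0 0 0 0 0.12 -0.3; 0 0 0 0 0 0.12 -0.3; 0 0 0 0 0 0.12 -0.3; 0 0 0 0 0 0.12 -0.3; 0 0 0 0 0 0.12 -0.3; 0 0 0 0 0 0.12 -0.3; 0 0 0 0 0 0.12 -0.3",
)

```text
clock: 2.6
eef_pos: [408.4, 141.7, 482.0]
tcp_rot: [-3.141, 0.0, 1.642]
contact_force: [-0.1, -0.1, 0.2]
opening: 0.649
```

```bash
python3 - <<'E'
from h import *
np.set_printoptions(suppress=True,precision=1)
a=r.grab_frame("wrist");cv2.imwrite("pics/w1.png",a)
c=r.camera_info("wrist");np.save("w1.npy",c["extrinsics"]);print(np.array(c["extrinsics"]).round(3))
t=cast("top",[(652-400)/2.667+130,257/2.667+140],268)[0];s=cast("scene",[152/2.667+370,163/2.667+105],268)[0]
t2=cast("top",[(659-400)/2.667+130,185/2.667+140],268)[0];s2=cast("scene",[150/2.667+370,232/2.667+105],268)[0]
print(t,s,t2,s2)
E
```

```text
[[  1.    0.1   0.  404. ]
 [  0.1  -1.   -0.3 217. ]
 [  0.    0.3  -1.  607.7]
 [  0.    0.    0.    1. ]]
[418.8 240.3 268. ] [419.3 241.  268. ] [495.  236.4 268. ] [494.3 238.4 268. ]
```

View pics/w1.png

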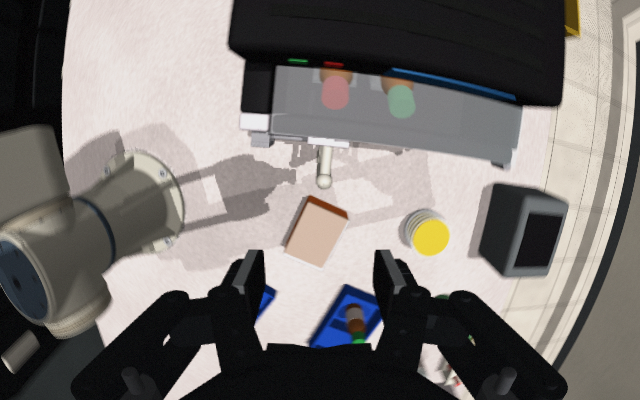

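The wrist view shows the red cap at (335,92), the green cap at (401,100) and the bar's top end at (324,182), with nothing between the gripper and the bar.

```bash
cat >> h.py <<'E'
def wray(uv,E):
    K=np.array(r.camera_info("wrist")["K"]);x=(np.array(uv)-K[:2,2])/K[0,0];t=np.linalg.norm(x)
    return E[:3,3],E[:3,:3]@np.r_[np.sin(t)*x/t,np.cos(t)]
def wcast(uv,E,z):
    o,d=wray(uv,E);return o+d*(z-o[2])/d[2]
E
python3 - <<'E'
from h import *
E=np.load("w1.npy")
im=cv2.imread("pics/w1.png")
for k,uv,z in(("bar",(324,183),284.5),("red",(335,92),268),("green",(401,100),268),("tray btl",(357,338),125)):print(k,wcast(uv,E,z).round(1))
E
```

```text
bar [414.6 143.1 284.5]
red [420.3 241.2 268. ]
green [493.7 239.6 268. ]
tray btl [ 509.  -208.2  125. ]
```

>>> apply_moves(
  series="0 0 0 0 0 0.086 -0.3; 0.1 0.65 3 0 0 0 -0.3; 0 0 3.4 0 0 0 -0.3; 0 0 3.4 0 0 0 -0.3; 0 0 3.4 0 0 0 -0.3; 0 0 3.4 0 0 0 -0.3; 0 0 3 0 0 0 -0.3; 0 0 2 0 0 0 -0.3; 0 0 0.8 0 0 0 -0.3; 0 0 0 0 0 0 -0.3",
)

```text
clock: 3.48
eef_pos: [414.0, 142.3, 256.6]
tcp_rot: [-3.138, 0.001, 1.564]
contact_force: [-1.1, -1.0, 0.9]
opening: 0.65
```

>>> apply_moves(
  series="0 0 0 0 0 0 0.3; 0 0 0 0 0 0 0.6; 0 0 0 0 0 0 0.8; 0 0 0 0 0 0 1; 0 0 0 0 0 0 1; 0 0 0 0 0 0 1; 0 0 0 0 0 0 1; 0 0 0 0 0 0 1; 0 0 0 0 0 0 1; 0 0 0 0 0 0 1",
)

```text
clock: 4.32
eef_pos: [415.9, 143.0, 259.7]
tcp_rot: [3.139, -0.001, 1.562]
contact_force: [-1.3, 0.5, 7.0]
opening: 0.198
```

>>> apply_moves(
  series="0 0.5 0 0 0 0 1; 0 0.5 0 0 0 0 1; 0 0.5 0 0 0 0 1; 0 0.5 0 0 0 0 1; 0 0.5 0 0 0 0 1; 0 0.5 0 0 0 0 1; 0 0.4 0 0 0 0 1; 0 0 0 0 0 0 1; 0 0 0 0 0 0 1; 0 0 0 0 0 0 1",
)

```text
clock: 5.15
eef_pos: [446.5, 141.7, 259.5]
tcp_rot: [-3.137, 0.001, 1.562]
contact_force: [-17.5, -4.1, 19.8]
opening: 0.202
```

>>> apply_moves(
  series="0 0 -0.2 0 0 0 1; 0 0 -0.2 0 0 0 1; 0 0.1 0 0 0 0 1; 0 0.1 0 0 0 0 1; 0 0 0 0 0 0 1; 0 0 0 0 0 0 1; 0 0 0 0 0 0 1; 0 0 0 0 0 0 1; 0 0 0 0 0 0 1; 0 0 0 0 0 0 1",
)

```text
clock: 5.98
eef_pos: [446.6, 141.3, 260.1]
tcp_rot: [-3.132, 0.003, 1.562]
contact_force: [-13.0, -2.5, -9.5]
opening: 0.2
```

>>> apply_moves(
  series="-0.72 -0.1 0.1 0 0 -0.04 1; -0.72 0.2 0 0 0 -0.04 1; -1.08 0.33 0 0 0 -0.06 1; -1.44 0.44 0 0 0 -0.08 1; -1.44 0.44 0 0 0 -0.08 1; -1.44 0.44 0 0 0 -0.08 1; -1.44 0.44 0 0 0 -0.08 1; -1.44 0.44 0 0 0 -0.08 1; -1.08 0.33 0 0 0 -0.06 1; 0 0 0 0 0 0 1",
)

```text
clock: 6.82
eef_pos: [506.0, 45.9, 260.1]
tcp_rot: [-3.138, -0.0, 2.165]
contact_force: [-2.7, -1.4, -10.5]
opening: 0.196
```

>>> apply_moves(
  series="-1.44 0.44 0.1 0 0 -0.08 1; -1.62 0.51 0 0 0 -0.09 1; -1.8 0.57 0 0 0 -0.1 1; -1.8 0.57 0 0 0 -0.1 1; -1.8 0.57 0 0 0 -0.1 1; -1.8 0.57 0 0 0 -0.1 1; -1.8 0.57 0 0 0 -0.1 1; -1.8 0.57 0 0 0 -0.1 1; -1.8 0.57 0 0 0 -0.1 1; -1.8 0.57 0 0 0 -0.1 1",
)

```text
clock: 7.65
eef_pos: [677.1, 6.5, 260.0]
tcp_rot: [3.141, -0.002, 3.136]
contact_force: [-4.6, 1.8, -2.8]
opening: 0.201
```

>>> apply_moves(
  series="0 0 0 0 0 0 1; 0 0 0 0 0 0 1; 0 0 0 0 0 0 1; 0 0 0 0 0 0 0.6; 0 0 0 0 0 0 0.2; 0 0 0 0 0 0 -0.2; 0 0 0 0 0 0 -0.3; 0 0 0 0 0 0 -0.3; 0 0 0 0 0 0 -0.3; 0 0 0 0 0 0 -0.3",
)

```text
clock: 8.48
eef_pos: [677.2, 6.1, 260.6]
tcp_rot: [-3.142, 0.0, 3.132]
contact_force: [-0.0, 0.2, -0.8]
opening: 0.647
```

>>> apply_moves(
  series="0 0 -3.5 0 0 0 -0.3; 0 0 -3.8 0 0 0 -0.3; 0 0 -3.9 0 0 0.12 -0.3; 0 0 -3.9 0 0 0.12 -0.3; 0 0 -3.9 0 0 0.12 -0.3; 0 0 -3.9 0 0 0.12 -0.3; 0 0 0 0 0 0.12 -0.3; 0 0 0 0 0 0.12 -0.3; 0 0 0 0 0 0.12 -0.3; 0 0 0 0 0 0.12 -0.3",
)

```text
clock: 9.32
eef_pos: [677.2, 6.1, 489.6]
tcp_rot: [3.141, 0.0, 2.166]
contact_force: [-0.2, -0.5, -0.6]
opening: 0.651
```

>>> apply_moves(
  series="0 0 0 0 0 0.12 -0.3; 0 0 0 0 0 0.12 -0.3; 0 0 0 0 0 0.12 -0.3; 0 0 0 0 0 0.12 -0.3; 0 0 0 0 0 0.12 -0.3; 1.5 -3.7 0 0 0 0 -0.3; 1.5 -3.7 0 0 0 0 -0.3; 1.5 -3.7 0 0 0 0 -0.3; 1.5 -3.7 0 0 0 0 -0.3; 1.5 -3.7 0 0 0 0 -0.3",
)

```text
clock: 10.15
eef_pos: [490.3, 81.3, 489.1]
tcp_rot: [3.142, -0.0, 1.571]
contact_force: [-1.2, 0.7, -0.4]
opening: 0.648
```

>>> apply_moves(
  series="1.5 -3.7 0 0 0 0 -0.3; 1.5 -3.7 0 0 0 0 -0.3; 0 0 0 0 0.1 0 -0.3; 0 0 0 0 0.1 0 -0.3; 0 0 0 0 0.1 0 -0.3; 0 0 0 0 0.1 0 -0.3; 0 0 0 0 0.1 0 -0.3; 0 0 0 0 0.1 0 -0.3; 0 0 0 0 0.098 0 -0.3; 0 0 0 0 0 0 -0.3",
)

```text
clock: 10.98
eef_pos: [417.8, 109.6, 487.7]
tcp_rot: [-3.137, -0.703, 1.566]
contact_force: [1.0, -0.2, -1.0]
opening: 0.651
```

```bash
python3 - <<'E'
from h import *
np.save("w2.npy",r.camera_info("wrist")["extrinsics"]);a=r.grab_frame("wrist");b=r.grab_frame("top");s=r.grab_frame("scene")
cv2.imwrite("pics/w2.png",a);cv2.imwrite("pics/top2.png",b);cv2.imwrite("pics/scene2.png",s)
A=cv2.resize(a,(640,400))[:, :]
o=np.zeros((600,800,3),np.uint8)
o[:400,:640]=a
o[400:600,:320]=cv2.resize(b[140:290,130:370],(320,200));o[400:600,320:640]=cv2.resize(s[100:280,350:638],(320,200))
cv2.imwrite("pics/m2.png",o)
E
```

```text
(no output)
```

View pics/m2.png

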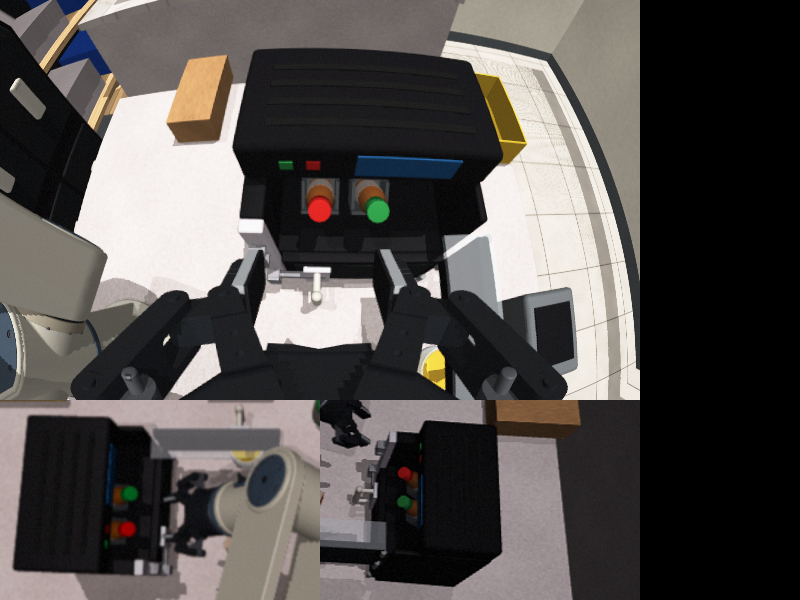

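The leaf stands open at about a right angle and the bottom half is still shut. In the wrist view, red cap at (319,210), green cap at (378,211). Triangulating the caps from the three views.

```bash
python3 - <<'E'
from h import *
E=np.load("w2.npy");rois={"w2":(290,185,345,235),"top2":(200,190,260,260),"scene2":(400,150,450,205)}
R=[]
for n,(x0,y0,x1,y1) in rois.items():
    im=cv2.imread(f"pics/{n}.png")[y0:y1,x0:x1].astype(int)
    m=((im[...,2]>110)&(im[...,1]<0.4*im[...,2])&(im[...,0]<0.4*im[...,2])).astype(np.uint8)
    k,l,st,ce=cv2.connectedComponentsWithStats(m);i=1+st[1:,4].argmax();uv=ce[i]+[x0,y0];print(n,uv.round(1),st[i])
    if n=="w2":o,d=wray(uv,E)
    else:
        nm=n[:-1];o=np.array(r.camera_info(nm)["extrinsics"])[:3,3];d=cast(nm,uv,0)[0]-o
    R.append((o,d/np.linalg.norm(d)))
A=sum(np.eye(3)-np.outer(d,d) for o,d in R);b=sum((np.eye(3)-np.outer(d,d))@o for o,d in R);p=np.linalg.solve(A,b)
print("cap",p.round(1),[np.linalg.norm(np.cross(p-o,d)).round(1) for o,d in R])
a=np.array([-.0096,-.643,.766])
s=r.sense();from scipy.spatial.transform import Rotation as Ro
Rt=Ro.from_euler("xyz",s["tcp_rot"]).as_matrix();print("tool z",Rt[:,2].round(3),"TCP",s["eef_pos"].round(1),"cap in tool mm",(Rt.T@(p-s["eef_pos"])).round(1))
E
```

```text
w2 [319.2 208.8] [ 18  11  24  27 492]
top2 [225.5 236.3] [21 42 10 10 84]
scene2 [425.3 164.8] [21 10 10 10 73]
cap [418.5 235.5 273.6] [np.float64(0.6), np.float64(0.7), np.float64(0.3)]
tool z [-0.     0.641 -0.768] TCP [418.3 110.6 489.4] cap in tool mm [-4.230e+01  2.000e-01  2.458e+02]
```

>>> apply_moves(
  series="-2.1 0 0 0 0 0 -0.3; -2.1 0 0 0 0 0 -0.3; 0 0 3 0 0 0 -0.3; 0 0 3.5 0 0 0 -0.3; 0 0 3.5 0 0 0 -0.3; 0 0 3 0 0 0 -0.3; 0 0 3 0 0 0 -0.3; 0 0 2 0 0 0 -0.3; 0 0 1.5 0 0 0 -0.3; 0 0 0 0 0 0 -0.3",
)

```text
clock: 11.97
eef_pos: [416.6, 206.1, 311.6]
tcp_rot: [-3.139, -0.696, 1.575]
contact_force: [-0.1, 0.7, -0.6]
opening: 0.651
```

```bash
python3 - <<'E'
from h import *
s=r.sense();print(s["eef_pos"].round(1),s["tcp_rot"].round(3),s["contact_force"].round(1))
cv2.imwrite("pics/w3.png",r.grab_frame("wrist"))
E
```

```text
[416.6 206.1 311.6] [-3.139 -0.696  1.575] [-0.1  0.7 -0.6]
```

View pics/w3.png

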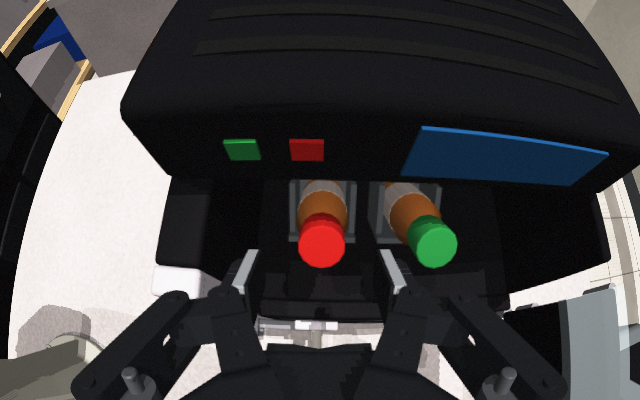

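The red cap is centred between the fingers (321,243), and the green cap is clear of them. Continuing down the axis and gripping.

>>> apply_moves(
  series="-0.1 0.15 1.5 0 0 0 -0.3; 0 0 1.5 0 0 0 -0.3; 0 0 1.5 0 0 0 -0.3; 0 0 1 0 0 0 -0.3; 0 0 0.7 0 0 0 -0.3; 0 0 0 0 0 0 -0.3; 0 0 0 0 0 0 -0.3; 0 0 0 0 0 0 -0.3; 0 0 0 0 0 0 -0.3; 0 0 0 0 0 0 -0.3",
)

```text
clock: 12.85
eef_pos: [419.8, 242.9, 265.2]
tcp_rot: [3.14, -0.698, 1.572]
contact_force: [0.1, -0.3, 0.3]
opening: 0.647
```

>>> apply_moves(
  series="0 0 0 0 0 0 -0.1; 0 0 0 0 0 0 0.1; 0 0 0 0 0 0 0.3; 0 0 0 0 0 0 0.5; 0 0 0 0 0 0 0.8; 0 0 0 0 0 0 0.8; 0 0 0 0 0 0 0.8; 0 0 0 0 0 0 0.8; 0 0 0 0 0 0 0.8; 0 0 0 0 0 0 0.8",
  squeeze=40,
)

```text
clock: 13.68
eef_pos: [419.6, 243.1, 265.0]
tcp_rot: [3.141, -0.698, 1.572]
contact_force: [-1.3, -4.5, 5.3]
opening: 0.339
```

>>> apply_moves(
  series="0 0 -0.6 0 0 0 0.8; 0 0 -1 0 0 0 0.8; 0 0 -1.3 0 0 0 0.8; 0 0 -1.3 0 0 0 0.8; 0 0 -1.3 0 0 0 0.8; 0 0 -1.3 0 0 0 0.8; 0 0 -1.3 0 0 0 0.8; 0 0 -1.3 0 0 0 0.8; 0 0 -1.3 0 0 0 0.8; 0 0 -1.3 0 0 0 0.8",
)

```text
clock: 14.52
eef_pos: [419.3, 165.0, 357.4]
tcp_rot: [-3.141, -0.697, 1.571]
contact_force: [0.3, 0.0, -0.8]
opening: 0.337
```

>>> apply_moves(
  series="0 0 -1.5 0 0 0 0.8; 0 0 -1.5 0 0 0 0.8; 0 0 -1.5 0 0 0 0.8; 0 0 -1.5 0 0 0 0.8; 0 0 -1.5 0 0 0 0.8; 0 0 -1.5 0 0 0 0.8; 0 0 -1.5 0 0 0 0.8; 0 0 -1.5 0 0 0 0.8; 0 0 -0.8 0 0 0 0.8; 0 0 0 0 0 0 0.8",
)

```text
clock: 15.35
eef_pos: [420.0, 82.6, 456.0]
tcp_rot: [3.139, -0.697, 1.572]
contact_force: [0.3, -0.2, -2.8]
opening: 0.342
```

```bash
python3 - <<'E'
from h import *
w=r.grab_frame("wrist");s=r.grab_frame("scene");b=r.grab_frame("top")
o=np.zeros((600,640,3),np.uint8);o[:400]=w
o[400:600,:320]=cv2.resize(b[140:290,130:370],(320,200));o[400:600,320:640]=cv2.resize(s[100:280,350:638],(320,200))
cv2.imwrite("pics/m4.png",o);print(r.sense()["qpos"].round(3),r.sense()["contact_force"].round(1))
E
```

```text
[-0.294 -0.06   1.835  0.662  1.599 -0.355] [-0.  -0.4 -3.1]
```

View pics/m4.png

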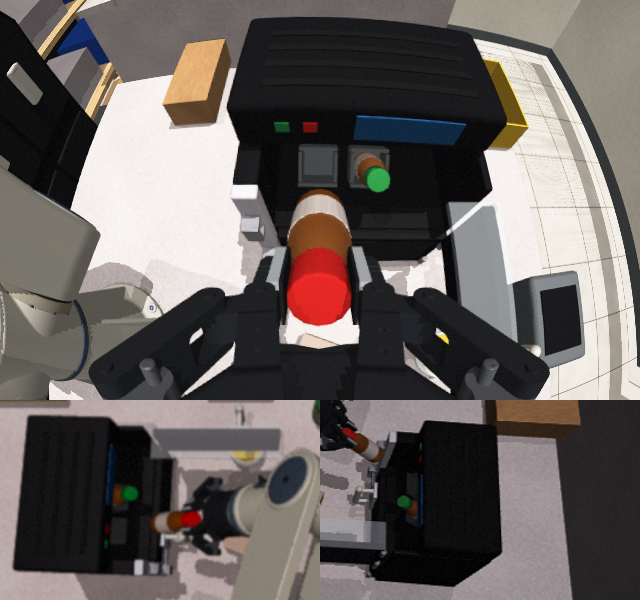

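The bottle is out and held on the cap, the green one is still seated, and the leaf is still open. Now upright and over to the tray.

>>> apply_moves(
  series="0 0 0 0 -0.05 0 0.8; 0 0 0 0 -0.08 0 0.8; 0 0 0 0 -0.1 0 0.8; 0 0 0 0 -0.1 0 0.8; 0 0 0 0 -0.1 0 0.8; 0 0 0 0 -0.1 0 0.8; 0 0 0 0 -0.1 0 0.8; 0 0 0 0 -0.067 0 0.8; 0 0 0 0 0 0 0.8; 0 0 0 0 0 0 0.8",
)

```text
clock: 16.33
eef_pos: [419.0, 85.2, 454.0]
tcp_rot: [-3.14, -0.003, 1.575]
contact_force: [0.1, -0.8, -0.9]
opening: 0.342
```

>>> apply_moves(
  series="-1.5 0.2 0 0 0 0 0.8; -2.5 0.5 0 0 0 0 0.8; -3 0.5 0 0 0 0 0.8; -3 0.5 0 0 0 0 0.8; -3 0.5 0 0 0 0 0.8; -3 0.5 0 0 0 0 0.8; -3 0.5 0 0 0 0 0.8; -3 0.5 0 0 0 0 0.8; -3 0.5 0 0 0 0 0.8; -3 0.5 0 0 0 0 0.8",
)

```text
clock: 17.17
eef_pos: [466.3, -198.3, 453.9]
tcp_rot: [3.141, -0.004, 1.571]
contact_force: [0.5, 0.5, -1.0]
opening: 0.339
```

>>> apply_moves(
  series="-3 0.5 0 0 0 0 0.8; -3 0.5 0 0 0 0 0.8; -2.5 0.4 0 0 0 0 0.8; -1.5 0.2 0 0 0 0 0.8; 0 0 1 0 0 0 0.8; 0 0 2 0 0 0 0.8; 0 0 3 0 0 0 0.8; 0 0 3 0 0 0 0.8; 0 0 3 0 0 0 0.8; 0 0 2 0 0 0 0.8",
)

```text
clock: 18.0
eef_pos: [481.4, -294.3, 310.9]
tcp_rot: [-3.139, -0.004, 1.572]
contact_force: [0.0, 1.2, -2.4]
opening: 0.338
```

```bash
python3 - <<'E'
from h import *
w=r.grab_frame("wrist");s=r.grab_frame("scene")
o=np.zeros((600,640,3),np.uint8);o[:400]=w
o[400:600,:320]=cv2.resize(s[150:275,180:380],(320,200))
cv2.imwrite("pics/m5.png",o);t=r.sense();print(t["eef_pos"].round(1),t["tcp_rot"].round(3),t["contact_force"].round(1))
E
```

```text
[ 480.7 -294.   310.3] [-3.136 -0.006  1.572] [-0.4  0.1 -2.1]
```

View pics/m5.png

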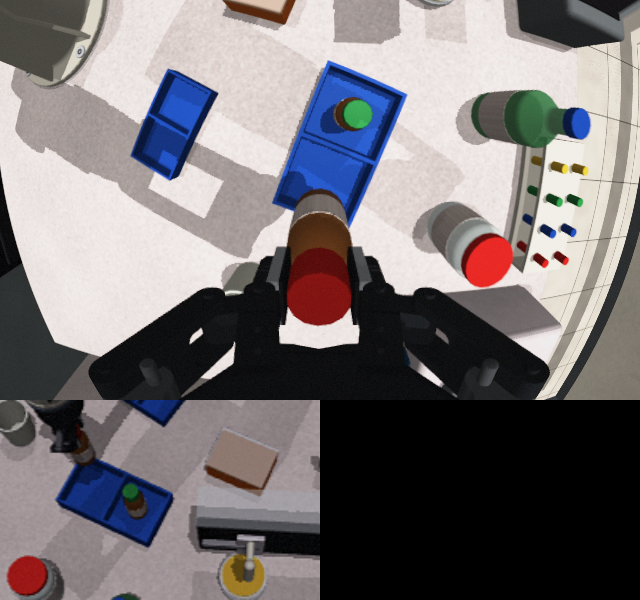

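>>> apply_moves(
  series="-0.7 0.2 1 0 0 0 0.8; -0.7 0.25 2 0 0 0 0.8; 0 0 2.5 0 0 0 0.8; 0 0 2.5 0 0 0 0.8; 0 0 2.5 0 0 0 0.8; 0 0 2.5 0 0 0 0.8; 0 0 2 0 0 0 0.8; 0 0 1.5 0 0 0 0.8; 0 0 1 0 0 0 0.8; 0 0 0 0 0 0 0.8",
)

```text
clock: 18.93
eef_pos: [487.4, -309.9, 138.3]
tcp_rot: [-3.141, -0.002, 1.572]
contact_force: [-0.2, 0.5, -0.8]
opening: 0.34
```

>>> apply_moves(
  series="0 0 0.2 0 0 0 0.8; 0 0 0.1 0 0 0 0.8; 0 0 0.1 0 0 0 0.8; 0 0 0.1 0 0 0 0.8; 0 0 0.1 0 0 0 0.8; 0 0 0 0 0 0 0.8; 0 0 0 0 0 0 0.8; 0 0 0 0 0 0 0.8; 0 0 0 0 0 0 0.8; 0 0 0 0 0 0 0.8",
)

```text
clock: 19.77
eef_pos: [487.5, -309.9, 133.4]
tcp_rot: [-3.142, -0.001, 1.572]
contact_force: [0.0, 0.3, -1.1]
opening: 0.338
```

>>> apply_moves(
  series="0 0 0.2 0 0 0 0.8; 0 0 0.2 0 0 0 0.8; 0 0 0.1 0 0 0 0.8; 0 0 0.1 0 0 0 0.8; 0 0 0.1 0 0 0 0.8; 0 0 0.1 0 0 0 0.8; 0 0 0.1 0 0 0 0.8; 0 0 0.1 0 0 0 0.8; 0 0 0 0 0 0 0.8; 0 0 0 0 0 0 0.8",
)

```text
clock: 20.6
eef_pos: [487.5, -309.8, 123.3]
tcp_rot: [-3.141, -0.001, 1.572]
contact_force: [0.4, 0.6, -1.2]
opening: 0.338
```

>>> apply_moves(
  series="0 0 0.1 0 0 0 0.8; 0 0 0.1 0 0 0 0.8; 0 0 0 0 0 0 0.8; 0 0 0 0 0 0 0.8; 0 0 0 0 0 0 0.8; 0 0 0 0 0 0 0.8; 0 0 0 0 0 0 0.8; 0 0 0 0 0 0 0.8; 0 0 0 0 0 0 0.8; 0 0 0 0 0 0 0.8",
)

```text
clock: 21.43
eef_pos: [487.5, -309.9, 121.4]
tcp_rot: [3.142, -0.001, 1.572]
contact_force: [-0.0, 0.7, -0.9]
opening: 0.336
```

>>> apply_moves(
  series="0 0 0.1 0 0 0 0.8; 0 0 0 0 0 0 0.8; 0 0 0 0 0 0 0.8; 0 0 0.1 0 0 0 0.8; 0 0 0 0 0 0 0.8; 0 0 0 0 0 0 0.8; 0 0 0 0 0 0 0.8; 0 0 0 0 0 0 0.8; 0 0 0 0 0 0 0.8; 0 0 0 0 0 0 0.8",
)

```text
clock: 22.27
eef_pos: [487.5, -309.8, 119.4]
tcp_rot: [-3.142, -0.001, 1.572]
contact_force: [0.3, 0.0, -0.7]
opening: 0.336
```

>>> apply_moves(
  series="0 0 0.1 0 0 0 0.8; 0 0 0 0 0 0 0.8; 0 0 0 0 0 0 0.8; 0 0 0.1 0 0 0 0.8; 0 0 0 0 0 0 0.8; 0 0 0 0 0 0 0.8; 0 0 0 0 0 0 0.8; 0 0 0 0 0 0 0.8; 0 0 0 0 0 0 0.8; 0 0 0 0 0 0 0.8",
)

```text
clock: 23.1
eef_pos: [488.0, -310.1, 118.6]
tcp_rot: [3.141, -0.0, 1.572]
contact_force: [-2.3, 1.9, 11.8]
opening: 0.338
```

Contact with the floor: +12 N at z 118.6. Easing off, releasing and lifting.

>>> apply_moves(
  series="0 0 -0.08 0 0 0 0.8; 0 0 0 0 0 0 0.8; 0 0 0 0 0 0 0.4; 0 0 0 0 0 0 0.2; 0 0 0 0 0 0 0; 0 0 0 0 0 0 -0.3; 0 0 0 0 0 0 -0.5; 0 0 0 0 0 0 -0.5; 0 0 0 0 0 0 -0.5; 0 0 0 0 0 0 -0.5",
)

```text
clock: 23.93
eef_pos: [487.5, -309.9, 118.1]
tcp_rot: [-3.141, -0.001, 1.572]
contact_force: [-0.3, -0.2, -0.7]
opening: 0.749
```

>>> apply_moves(
  series="0 0 -1 0 0 0 -0.5; 0 0 -2 0 0 0 -0.5; 0 0 -3 0 0 0 -0.5; 0 0 -3.5 0 0 0 -0.5; 0 0 -3.5 0 0 0 -0.5; 0 0 -3.5 0 0 0 -0.5; 0 0 -3.5 0 0 0 -0.5; 0 0 -3 0 0 0 -0.5; 0 -2 0 0 0 0 -0.5; 0 0 0 0 0 0 -0.5",
)

```text
clock: 24.77
eef_pos: [466.3, -310.4, 351.2]
tcp_rot: [3.139, 0.001, 1.572]
contact_force: [0.5, -0.3, -1.3]
opening: 0.75
```

>>> apply_moves(
  series="0 -3.5 0 0 0 0 -0.5; 0 -3.5 0 0 0 0 -0.5; 0 -3.5 0 0 0 0 -0.5; 0 -3.5 0 0 0 0 -0.5; 0 0 0 0 0 0 -0.5; 0 0 0 0 0 0 -0.5; 0 0 0 0 0 0 -0.5; 0 0 0 0 0 0 -0.5; 0 0 0 0 0 0 -0.5; 0 0 0 0 0 0 -0.5",
)

```text
clock: 25.6
eef_pos: [328.3, -310.2, 347.9]
tcp_rot: [-3.141, -0.001, 1.573]
contact_force: [0.3, 0.6, -0.1]
opening: 0.753
```

```bash
python3 - <<'E'
from h import *
s=r.grab_frame("scene");b=r.grab_frame("top")
cv2.imwrite("pics/m6.png",np.vstack([cv2.resize(s,(480,300)),cv2.resize(b,(480,300))]))
cv2.imwrite("pics/m6.png",np.hstack([np.vstack([cv2.resize(s,(480,300)),cv2.resize(b,(480,300))]),np.vstack([cv2.resize(s[170:250,200:300],(320,300)),cv2.resize(b[140:280,130:270],(320,300))])]))
E
```

```text
(no output)
```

View pics/m6.png

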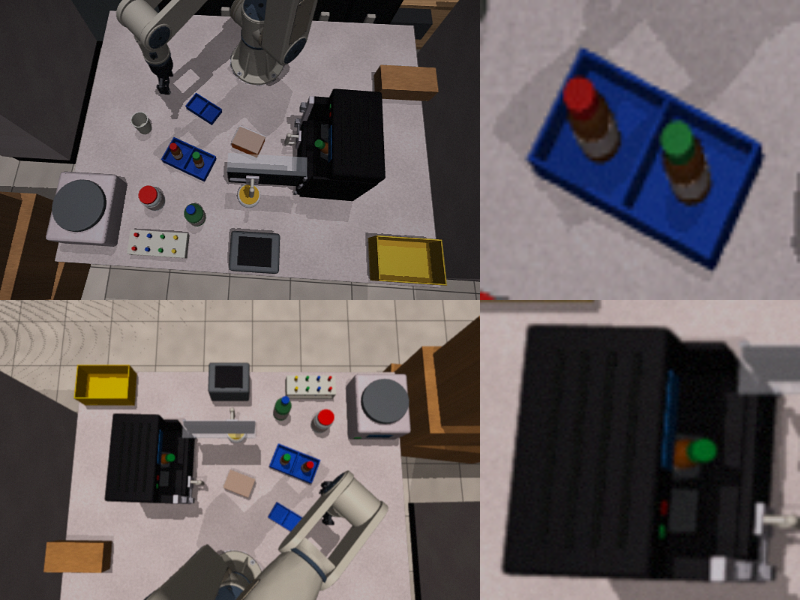

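The red-capped bottle stands upright in the empty bay. The leaf is open at about 90°, the bottom leaf is shut, and the green bottle is in its cell. Bystanders are unmoved and the gripper is clear. Handing in.

```bash
python3 -c "
from rig import r
print(r.sense()['contact_force'].round(1));print(r.sign_off())"
```

```text
[ 0.1 -0.2  0.3]
the job is handed in; nothing more can be done
None
```

I drew the top latch, swung the top half open to about 90°, took the red-capped bottle out along its axis by the cap, and set it upright in the empty bay of the larger blue tray. It was handed in at about 26 s, against the limit of 64 s.

- **Last pictures:** The red bottle stands upright in the bay. The top half is open at about a right angle and the bottom half looks shut. The green bottle is still in its cell, and the other things on the bench look where they were, judged by eye.
- **Forces:** The highest wrist force in any reading was about 27 N, when the latch reached the end of its travel. Setting the bottle down gave about 12 N. The reading at hand-in was about 0 N, with the gripper clear of everything.
- **One disagreement:** I measured about 31 mm of latch travel, not the full 35 mm. The grip's position relative to the hinge fitted a fully drawn latch, and the leaf swung freely. The bottom latch was checked only by eye.

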